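Lift the offering tray off the altar and hold it level

ROBOT

A 7-joint arm with a two-finger parallel gripper is mounted at the origin on the work surface. World frame = base frame: x ahead of the robot, y to its left, z up, the work surface at z = 0. Lengths are in mm, angles in degrees, forces in N, time in s.
With the tool pointing down it reaches from about 400 to 850 mm from the base axis. Payload 4.4 kg.
Tool frame: the origin (TCP) lies on the centre line of the jaws, within the pads' length; the fingertips stand ahead of it and the grasp point (between the pads) lies 5 mm behind it (tips_ahead is the z of the fingertips in the tool frame, in mm); z points along the fingers, y is the direction in which the jaws open and shut (so a half turn about z gives the same grasp; the last joint's range is limited). The gripper opens to 94 mm and grips with 3 to 60 N. Pads are 16 mm wide; open, the fingers measure 119 mm over their backs; the gripper's body (75 mm by 177 mm) begins 78 mm behind the grasp point.
Start: joints at [64.355, 36.005, 2.206, 86.941, -1.547, 57.084, -1.146], TCP at [242.213, -603.2, 219.478] pointing down, gripper open.
Joint ranges: [-175.42, 175.42], [-21.48, 121.26], [-71.46, 75.88], [10.55, 141.38], [-63.04, 243.04], [13.31, 113.54], [-168.57, 168.57]. Speed limits (degrees/s): [147.25, 147.25, 180, 180, 180, 180, 180].

INTERFACE

Orientations are given as [roll, pitch, yaw] about the fixed x, y, z axes, in that order (R = Rz(yaw) Ry(pitch) Rx(roll)).
In Python, from rig import observe, read_camera, hand_in, tips_ahead gives the robot as it stands.
- The arm moves only by the tool step_arm, never from a script. Its argument "motion" is a list of rows, each an object with "offset": the shift along the tool's x, y, z in units of 30 mm (1.0 is 30 mm), a list of three; "rotation": the turn, a rotation vector about the tool's x, y, z in units of 6 degrees (1.0 is 6 degrees), a list of three; "grip": the finger opening in mm, from 0 to 94. A call has 1 to 10 rows; each row is the pose to reach, as a shift and turn from the pose measured when the call began, along the tool's axes at that moment; what a row does not reach only later rows make up. A row lasts 1/10 s, in which the tool goes at most 50 mm and 8.59 degrees, less where a joint would pass 70% of its speed; a pose out of reach is approached as far as the arm can. A call with a gripper value outside its range is refused whole. The fingers move at their own pace and stop on an object; "grip_force" is the grip in N (left out, the last holds). Time passes only in rows, so rows that repeat a pose let the fingers close. It gives the time, the measured TCP pose, the force and the opening at its end, in the units of the state.
- observe(): the state, without advancing time (a new reading comes with each control period).
- read_camera(name): name is "side" or "top" or "wrist"; returns a dict with "pixels" (420x560x3 uint8, blue, green, red), "mtx" (3x3 intrinsics, pixels), "dist" ([k1, k2, p1, p2, k3] as OpenCV has them; the pictures are not rectified), "extrinsics" (4x4, takes a point from world to camera coordinates). Camera axes: x right, y down, z forward; pixel columns grow to the right and rows downward; lengths in mm; the calibration is good to about 2 mm. A picture is of the moment at which its call begins. There is no depth.
- hand_in(): hands the job in, once; it reports no verdict.
The state is a dict: "time": time; "joint_pos": joint angles; "joint_velocities": joint speeds; "tau": joint torques, N m; "position": TCP position; "tool_rot": TCP orientation; "wrist_force": force on the tool from outside, world axes, zero at the start; "moment": the same for the moment, N m; "gripper_width": finger opening in mm.
Only numpy, scipy, OpenCV 4.12 (cv2) and the standard library are available. Lean on these libraries where they do the work, as an engineer would, in place of code of your own. Each camera call takes 0.05 s, during which the arm holds its last target.

TASK

The granite altar is to be wiped: pick up the bamboo tray gently by its bar handle, with the bowl and the cup left standing on it, and raise it level until its underside is at least 10 cm above the granite. Hold it there level and still for three seconds and finish while holding it: do not put it down or let go. Do not squeeze the thin handle hard, and leave the canister, the lighter and the vase where they stand.

Things in the scene. Friction and masses are not known exactly. Their poses are not given: they have to be found in the camera images.
- slab: Fixed black granite altar slab, 460 (x) x 980 (y) x 30 mm thick, lying on the table. Origin: centre of its underside; its top is 30 mm above the origin.
- tray: Loose bamboo carrying tray on the slab, 140 (own x) x 300 (own y) mm, floor 8 mm thick, rim 20 mm high, with a straight bar handle along own y over its middle on a post at each end. Origin: centre of its underside; own z up. Empty it weighs about 0.26 kg, balanced midway along the bar; bowl and cup shift the balance: gripped away from the load's centre of mass, it tips.
- tray_handle (a point): Middle of the tray's bar handle, on its centre line, 107 mm above the tray's underside; axes as the tray's. The bar runs along own y, is 14 mm wide (x), 16 mm tall and has 268 mm clear length between its posts. The thin bamboo cracks if pinched by a grip of more than 18 N; about 10 N carries the loaded tray well if it is gripped at its balance point.
- bowl: Loose thick-walled celadon incense bowl (empty), 100 mm across the rim, 58 mm high, weighs about 0.45 kg (0.41 to 0.50). It stands on the tray's floor under the bar, near one end of the tray or the other. Origin: centre of its underside; own z is up.
- cup: Loose small porcelain cup (empty), 48 mm across, 42 mm high, weighs about 0.07 kg. It stands on the tray's floor under the bar near the other end. Origin: centre of its underside; own z is up.
- canister: Bystander: round tin canister with a ribbed twist cap, 80 mm across, 110 mm high, standing on the slab. Origin: centre of its underside.
- lighter: Bystander: chrome push-button table lighter, 26 x 44 x 77 mm high, standing on the slab. Origin: centre of its underside.
- vase: Bystander: small white porcelain vase with a narrow neck, 68 mm across, 115 mm high, standing on the slab. Origin: centre of its underside.
Things that resemble listed ones, but are neither listed nor needed, are in the scene too. Leave any purple look-alike of the bowl alone.

How it is judged:
By the outcome, as a careful person would: the job done as asked, in the order asked, and still so for the second after the job is handed in, while the arm keeps its last pose, push and grip.
It also fails if it takes over 40 s, if anything falls off the work surface, if the arm or the gripper's body presses on something with over 40 N, if the wrist force passes 120 N, or if a joint passes its speed limit or range.

## Working session

There is one attempt and no reset: what is moved stays moved. The work goes in short steps, Python scripts to look and compute and a tool call to move; the robot and the scene stay as the last step left them, time stands still between calls to the robot, and variables do not carry over. Pictures are saved under pics/ and viewed, and the job is handed in when it is done.

Besides the shell and the picture viewer there is one more tool, called after "Emit:" as name([rows], argument=value, ...), one row to a line, values as JSON. step_arm: Moves the arm, as the interface text tells. Its arguments: {"type":"object","properties":{"motion":{"type":"array"},"grip_force":{"type":"number"}},"required":["motion"]}

```bash
mkdir -p pics
python3 - <<'E'
from rig import observe, read_camera, tips_ahead
import cv2,numpy as np
print(tips_ahead if not callable(tips_ahead) else tips_ahead())
s=observe();print({k:np.round(v,2).tolist() for k,v in s.items()})
for n in("side","top","wrist"):
    c=read_camera(n);cv2.imwrite(f"pics/{n}0.png",c["pixels"])
    print(n,c["mtx"].tolist(),c["dist"],np.round(c["extrinsics"],3).tolist())
E
```

```text
14.0
{'time': 0.0, 'joint_pos': [64.35, 36.05, 2.2, 87.0, -1.55, 57.09, -1.15], 'joint_velocities': [-0.0, -0.09, -0.02, 0.11, -0.01, -0.05, 0.06], 'tau': [0.0, -54.97, 1.14, -18.66, -0.05, 0.02, 0.0], 'position': [241.99, -602.57, 218.59], 'tool_rot': [-179.89, -0.0, 21.88], 'wrist_force': [0.55, -0.53, -0.55], 'moment': [0.01, -0.03, 0.07], 'gripper_width': 94.13}
side [[414.89889077876666, 0.0, 284.82440763544804], [0.0, 414.89889077876666, 209.35273968389814], [0.0, 0.0, 1.0]] [-0.03492541  0.          0.          0.          0.        ] [[0.994, -0.113, -0.006, -492.078], [-0.058, -0.469, -0.881, 120.795], [0.097, 0.876, -0.473, 915.097], [0.0, 0.0, 0.0, 1.0]]
top [[469.60696184316123, 0.0, 283.6339057684086], [0.0, 469.60696184316123, 216.0977688158359], [0.0, 0.0, 1.0]] [0.02774316 0.         0.         0.         0.        ] [[0.026, -1.0, 0.003, -8.508], [-0.983, -0.026, -0.184, 482.372], [0.184, 0.002, -0.983, 1267.195], [0.0, 0.0, 0.0, 1.0]]
wrist [[317.1025220826609, 0.0, 283.91195396710873], [0.0, 317.1025220826609, 205.34769310526386], [0.0, 0.0, 1.0]] [0.01693739 0.         0.         0.         0.        ] [[0.373, -0.928, -0.002, -650.14], [-0.896, -0.36, 0.261, -26.013], [-0.243, -0.095, -0.965, 392.363], [0.0, 0.0, 0.0, 1.0]]
```

View pics/top0.png

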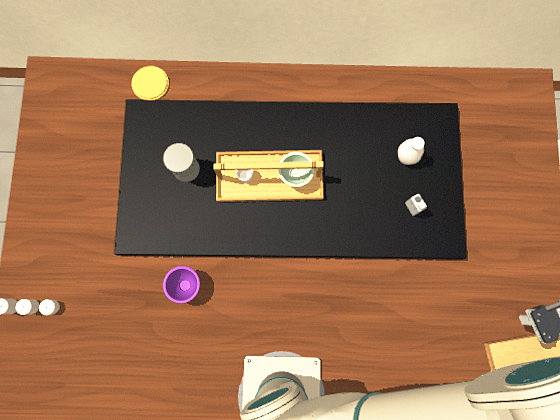

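View pics/side0.png

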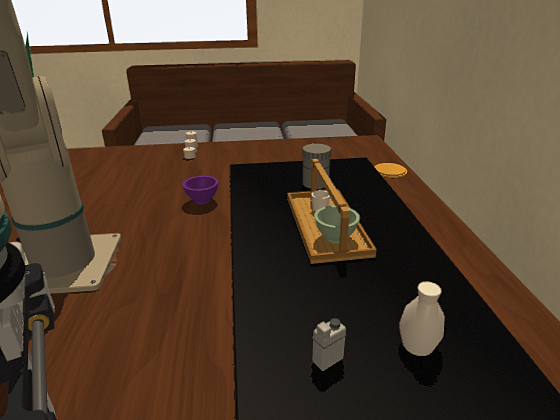

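View pics/wrist0.png

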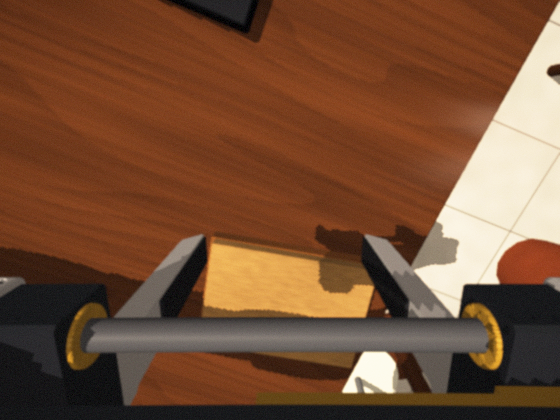

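Top view: the tray spans (215–325, 150–200) and its bar runs along row ~166. The celadon bowl is at (297,170) and the cup at (245,173). The canister is at (180,160), the lighter at (416,205) and the vase at (411,151). The look-alikes are the purple bowl at (181,285), a board at (520,355), a yellow disc and some candles. The tray with a bar handle and the green bowl on it is the one meant. I'll confirm that in an enlarged crop.

Run:
```python
import cv2,numpy as np
a=cv2.imread("pics/top0.png")[135:215,200:340]; b=cv2.imread("pics/side0.png")[140:275,270:400]
a=cv2.resize(a,None,fx=5.5,fy=5.5,interpolation=cv2.INTER_CUBIC);cv2.imwrite("pics/topc.png",a)
b=cv2.resize(b,None,fx=4.4,fy=4.4,interpolation=cv2.INTER_CUBIC);cv2.imwrite("pics/sidec.png",b)
```

```text
(no output)
```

View pics/topc.png

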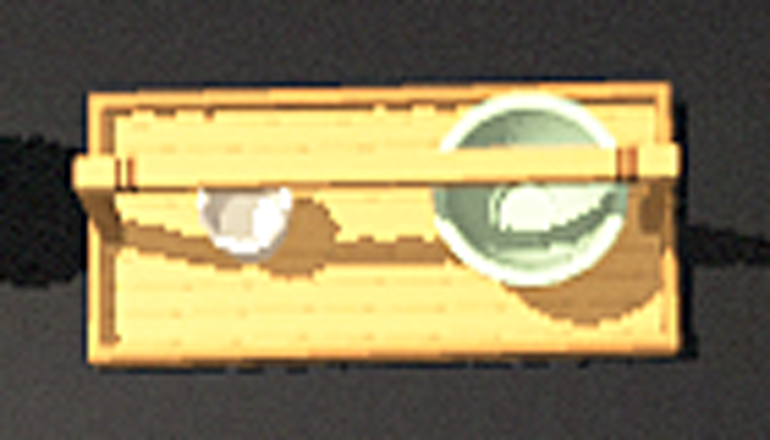

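View pics/sidec.png

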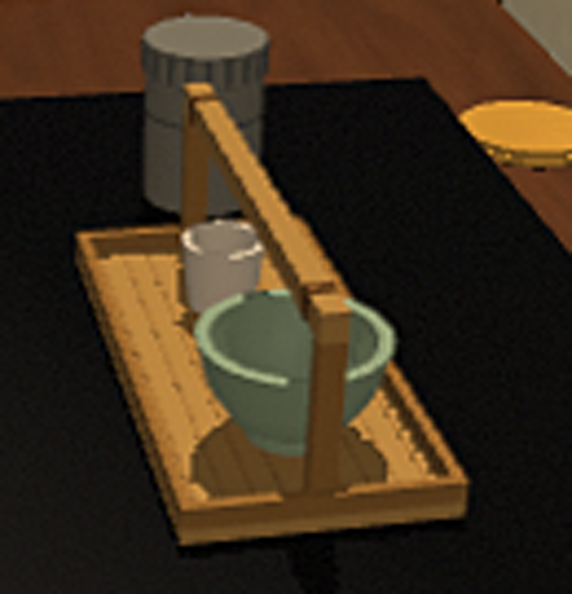

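Confirmed: the celadon bowl is at the -y end, the cup is at the +y end, and the bar is above both. Next I'll take a rough position by triangulation.

```bash
cat > h.py <<'E'
import numpy as np,cv2
def ray(c,uv):
    p=cv2.undistortPoints(np.array([[uv]],float),c["mtx"],np.array(c["dist"],float))[0,0]
    E=np.array(c["extrinsics"]);R=E[:3,:3];d=R.T@np.array([p[0],p[1],1]);return -R.T@E[:3,3],d/np.linalg.norm(d)
def onz(c,uv,z):
    o,d=ray(c,uv);return o+d*(z-o[2])/d[2]
def tri(*cu):
    A=np.zeros((3,3));b=np.zeros(3);rs=[ray(c,u) for c,u in cu]
    for o,d in rs:
        P=np.eye(3)-np.outer(d,d);A+=P;b+=P@o
    x=np.linalg.solve(A,b);return x,max(np.linalg.norm(np.cross(x-o,d)) for o,d in rs)
E
python3 - <<'E'
from h import *
from rig import read_camera
t=read_camera("top");s=read_camera("side")
T=lambda x,y:((x+.5)/5.5-.5+200,(y+.5)/5.5-.5+135)
S=lambda x,y:((x+.5)/4.4-.5+270,(y+.5)/4.4-.5+140)
def p(n,a,b):
    x,e=tri((t,T(*a)),(s,S(*b)));print(n,x.round(1),round(e,1))
p("bar -y far",(680,145),(348,300));p("bar +y far",(73,156),(210,87))
p("rim -y near",(682,353),(181,518));p("rim -y far",(670,85),(467,485))
p("rim +y near",(88,362),(76,234))
for n,a in(("r-y near",(682,353)),("r-y far",(670,84)),("r+y near",(88,362)),("r+y far",(88,94))):print(n,onz(t,T(*a),50).round(1))
p("bowl",(530,188),(296,340));p("cup",(245,205),(222,240))
print(onz(t,T(530,188),96),onz(t,T(245,208),80))
hsv=cv2.cvtColor(t["pixels"],cv2.COLOR_BGR2HSV)
m=cv2.inRange(hsv,(35,15,40),(95,255,255));m[:150]=0;m[190:]=0;m[:,:278]=0;m[:,318:]=0
pts=cv2.findNonZero(m);(c,r)=cv2.minEnclosingCircle(pts);print(c,r,onz(t,c,96))
E
```

```text
bar -y far [612.1 -96.1 151.3] 0.0
bar +y far [602.6 194.1 141. ] 0.5
rim -y near [ 535.8 -107.    46.5] 1.2
rim -y far [676.7 -99.   48.4] 0.0
rim +y near [522.4 195.7  48.5] 1.0
r-y near [ 533.8 -106.6   50. ]
r-y far [676.7 -98.9  50. ]
r+y near [521.1 195.4  50. ]
r+y far [663.2 202.8  50. ]
bowl [606.9 -26.5  92.2] 0.5
cup [597.7 116.4  78.7] 0.0
[605.29650165 -26.36377624  96.        ] [595.76599191 116.23247988  80.        ]
(295.7748718261719, 168.8115234375) 17.746341705322266 [605.17366135 -25.87508165  96.        ]
```

```bash
cat >> h.py <<'E'
from scipy.spatial.transform import Rotation as Ro
def plan(pos,yaw,s):
    R0=Ro.from_euler('xyz',s["tool_rot"],degrees=True);R1=Ro.from_euler('xyz',[180,0,yaw],degrees=True)
    return (R0.inv().apply(np.array(pos)-s["position"])/30).round(3),(np.degrees((R0.inv()*R1).as_rotvec())/6).round(3)
E
python3 - <<'E'
from h import *
from rig import read_camera,observe
s=observe();c=read_camera("wrist")
o,d=ray(c,(280,210));R0=Ro.from_euler('xyz',s["tool_rot"],degrees=True)
print(R0.inv().apply(o-s["position"]),R0.inv().apply(d))
print(plan((400,-320,320),57,s));print(plan((590,11,300),92.4,s))
E
```

```text
[  77.10774348    1.24258386 -165.53410341] [-0.27489326 -0.01282183  0.96138925]
(array([ 8.398, -6.794, -3.359]), array([-8.000e-03, -3.000e-03, -5.854e+00]))
(array([ 18.386, -14.672,  -2.686]), array([-7.0000e-03, -5.0000e-03, -1.1754e+01]))
```

Emit:
step_arm([
  {"offset": [0.4, -0.3, -0.8], "rotation": [0, 0, -0.3], "grip": 94},
  {"offset": [1.4, -1.1, -1.8], "rotation": [0, 0, -1.0], "grip": 94},
  {"offset": [2.6, -2.1, -2.6], "rotation": [0, 0, -1.8], "grip": 94},
  {"offset": [3.8, -3.1, -3.2], "rotation": [0, 0, -2.6], "grip": 94},
  {"offset": [5.0, -4.1, -3.4], "rotation": [0, 0, -3.5], "grip": 94},
  {"offset": [6.2, -5.0, -3.4], "rotation": [0, 0, -4.3], "grip": 94},
  {"offset": [7.4, -6.0, -3.4], "rotation": [0, 0, -5.1], "grip": 94},
  {"offset": [8.4, -6.8, -3.4], "rotation": [0, 0, -5.9], "grip": 94},
])

```text
time: 1.1
position: [401.1, -317.2, 321.7]
tool_rot: [180.0, -0.0, 57.6]
wrist_force: [0.3, -1.2, 0.3]
gripper_width: 93.9
```

Run:
```python
from h import *
from rig import read_camera,observe
s=observe();print(s["time"],s["position"],s["tool_rot"],s["joint_pos"]);print(plan((597,11,300),92.4,s))
```

```text
1.1 [ 401.07297859 -317.2249667   321.68010651] [ 1.79994960e+02 -4.85792882e-02  5.75686847e+01] [ 42.68567555  18.53317211 -10.14078549 100.22593258   3.59390956
  61.55381709  -1.08400784]
(array([12.736, -0.355,  0.733]), array([ 3.000e-03, -8.000e-03, -5.805e+00]))
```

Emit:
step_arm([
  {"offset": [1.2, 0, 0], "rotation": [0, 0, -0.5], "grip": 94},
  {"offset": [2.5, -0.1, 0], "rotation": [0, 0, -1.1], "grip": 94},
  {"offset": [3.9, -0.1, 0], "rotation": [0, 0, -1.8], "grip": 94},
  {"offset": [5.4, -0.1, 0.1], "rotation": [0, 0, -2.5], "grip": 94},
  {"offset": [6.9, -0.2, 0.2], "rotation": [0, 0, -3.2], "grip": 94},
  {"offset": [8.4, -0.2, 0.4], "rotation": [0, 0, -3.9], "grip": 94},
  {"offset": [9.9, -0.3, 0.5], "rotation": [0, 0, -4.6], "grip": 94},
  {"offset": [11.3, -0.3, 0.6], "rotation": [0, 0, -5.2], "grip": 94},
  {"offset": [12.4, -0.4, 0.7], "rotation": [0, 0, -5.7], "grip": 94},
  {"offset": [12.7, -0.4, 0.7], "rotation": [0, 0, -5.8], "grip": 94},
])

```text
time: 2.1
position: [596.0, 15.7, 300.5]
tool_rot: [180.0, -0.2, 92.8]
wrist_force: [-0.5, 0.3, 0.6]
gripper_width: 94.4
```

Run:
```python
from h import *
from rig import read_camera,observe
import pickle
c=read_camera("wrist");s=observe();print(s["time"],s["position"],s["tool_rot"],s["joint_pos"].round(1))
pickle.dump(c,open("w1.pkl","wb"));cv2.imwrite("pics/w1.png",c["pixels"])
```

```text
2.15 [596.15041261  14.77784144 300.6057614 ] [ 1.79957697e+02 -1.65635756e-01  9.26855246e+01] [ 10.7  28.4 -23.2  89.2  11.8  64.7 -12.4]
```

View pics/w1.png

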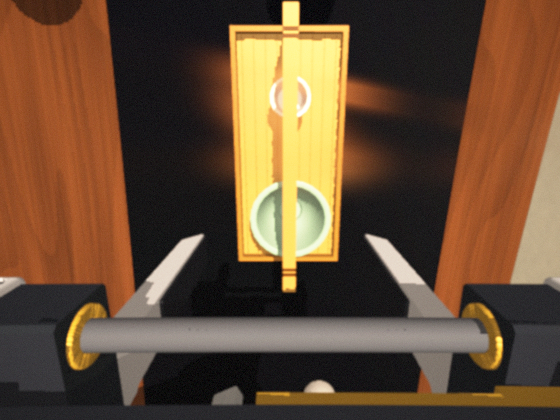

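Wrist view: the bar runs from (291,3) to (289,291). The bowl rim is centred at about (291,218), the cup at about (290,97), and the tray rim corners are at (231,27), (347,27), (238,261) and (338,261).

Run:
```python
import cv2
a=cv2.imread("pics/w1.png")[0:300,215:365]
cv2.imwrite("pics/w1c.png",cv2.resize(cv2.rotate(a,cv2.ROTATE_90_CLOCKWISE),None,fx=2.6,fy=2.6,interpolation=cv2.INTER_CUBIC))
```

```text
(no output)
```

View pics/w1c.png

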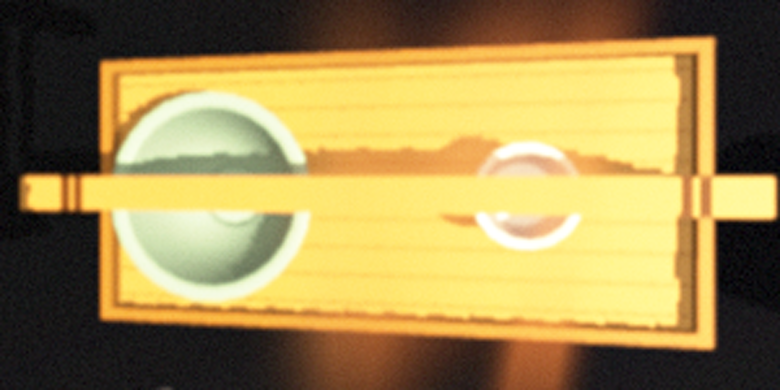

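Run:
```python
from h import *
from rig import read_camera
import pickle
w=pickle.load(open("w1.pkl","rb"));t=read_camera("top");s=read_camera("side")
T=lambda x,y:((x+.5)/5.5-.5+200,(y+.5)/5.5-.5+135)
S=lambda x,y:((x+.5)/4.4-.5+270,(y+.5)/4.4-.5+140)
W=lambda X,Y:(215+(Y+.5)/2.6-.5,299-((X+.5)/2.6-.5))
def p(n,*a):
    x,e=tri(*a);print(n,x.round(1),round(e,1))
p("bar-y w+t",(w,W(19,212)),(t,T(680,145)));p("bar-y all",(w,W(19,212)),(t,T(680,145)),(s,S(348,300)))
p("bar+y w+t",(w,W(777,220)),(t,T(73,156)));p("bar+y all",(w,W(777,220)),(t,T(73,156)),(s,S(210,87)))
p("bowl",(w,W(210.5,196)),(t,T(530,188)));p("cup",(w,W(529,196)),(t,T(245,206)))
print("z-plane bar mids",onz(w,W(19,193),145).round(1),onz(w,W(777,197),145).round(1))
print("bowl",onz(w,W(210.5,196),96).round(1),"cup",onz(w,W(529,196),80).round(1))
for q in((101,61),(101,319),(716,38),(716,350)):print(onz(w,W(*q),50).round(1))
```

```text
bar-y w+t [616.4 -97.4 140.6] 1.0
bar-y all [614.1 -94.4 149.2] 2.8
bar+y w+t [602.6 194.8 140.4] 0.7
bar+y all [602.8 194.6 140.8] 0.8
bowl [607.5 -26.5  88.4] 0.1
cup [600.1 118.3  68.2] 1.0
z-plane bar mids [608.8 -95.9 145. ] [595.  193.5 145. ]
bowl [607.2 -24.1  96. ] cup [599.9 118.4  80. ]
[ 538.3 -104.4   50. ]
[679.3 -97.6  50. ]
[524.9 196.6  50. ]
[665.4 203.3  50. ]
```

Run:
```python
from h import *
from rig import observe
s=observe();print(s["position"],s["tool_rot"]);print(plan((602,12.8,195),92.7,s))
```

```text
[595.01520625  10.07648079 300.79733732] [-1.79988823e+02  1.85300922e-02  9.23358578e+01]
(array([0.082, 0.237, 3.527]), array([-0.002,  0.003, -0.061]))
```

Emit:
step_arm([
  {"offset": [0, 0.1, 0.5], "rotation": [0, 0, -0.1], "grip": 60},
  {"offset": [0.1, 0.2, 1.4], "rotation": [0, 0, -0.1], "grip": 60},
  {"offset": [0.1, 0.24, 2.4], "rotation": [0, 0, -0.1], "grip": 60},
  {"offset": [0.1, 0.24, 3.2], "rotation": [0, 0, -0.1], "grip": 60},
  {"offset": [0.1, 0.24, 3.5], "rotation": [0, 0, -0.1], "grip": 60},
  {"offset": [0.1, 0.24, 3.5], "rotation": [0, 0, -0.1], "grip": 60},
  {"offset": [0.1, 0.24, 3.5], "rotation": [0, 0, -0.1], "grip": 60},
])

```text
time: 2.95
position: [602.6, 12.6, 196.6]
tool_rot: [179.9, 0.0, 92.9]
wrist_force: [0.6, 0.3, 0.5]
gripper_width: 59.9
```

Run:
```python
from h import *
from rig import read_camera,observe
import pickle
c=read_camera("wrist");s=observe();print(s["time"],s["position"],s["tool_rot"],s["wrist_force"])
pickle.dump((c,s),open("w2.pkl","wb"));cv2.imwrite("pics/w2.png",c["pixels"])
```

```text
3.0 [602.88470354  12.95309119 197.00474169] [1.79884060e+02 2.48242421e-02 9.28930869e+01] [ 0.43196973 -0.74664871 -0.64772253]
```

View pics/w2.png

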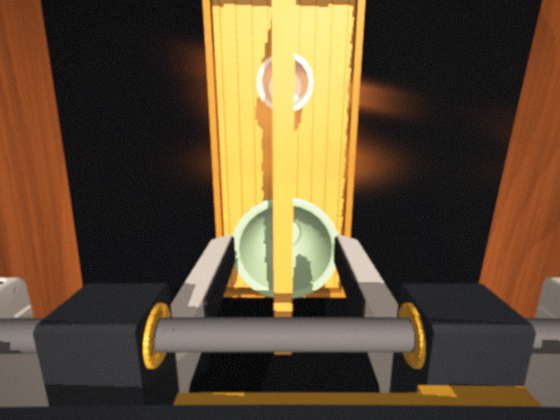

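Run:
```python
from h import *
import pickle
w=pickle.load(open("w1.pkl","rb"));c,s=pickle.load(open("w2.pkl","rb"))
W=lambda X,Y:(215+(Y+.5)/2.6-.5,299-((X+.5)/2.6-.5))
print(tri((w,W(19,193)),(c,(284,355))));print("bowl",tri((w,W(210.5,196)),(c,(286,248))),onz(c,(286,248),96))
print("cup",tri((w,W(529,196)),(c,(285,82))),onz(c,(285,82),80))
print("bar z from widths: far edges", [ (tri((w,W(X,174)),(c,u))[0].round(1)) for X,u in ()])
for v in(355,245,150):print(onz(c,(283.5 if v==245 else 284,v),145).round(1))
print(plan((602.5,12.8,131),92.7,s))
```

```text
(array([609.27230058, -95.51042034, 145.66992972]), np.float64(0.5476367707224917))
bowl (array([607.74164874, -25.35516492,  92.10070898]), np.float64(0.43769490719806287)) [608.0670933  -23.75797354  96.        ]
cup (array([600.04978659, 119.6077252 ,  63.36242592]), np.float64(0.07444427441767494)) [600.00938632 117.7960872   80.        ]
bar z from widths: far edges []
[609.8 -96.1 145. ]
[604.7  -1.  145. ]
[601.6  67.9 145. ]
(array([-0.003, -0.018,  2.2  ]), array([0.019, 0.004, 0.032]))
```

Emit:
step_arm([
  {"offset": [0, 0.03, 0.4], "rotation": [0, 0, 0], "grip": 60},
  {"offset": [0, 0.03, 1.0], "rotation": [0, 0, 0], "grip": 60},
  {"offset": [0, 0.03, 1.6], "rotation": [0, 0, 0], "grip": 60},
  {"offset": [0, 0.03, 2.0], "rotation": [0, 0, 0], "grip": 60},
  {"offset": [0, 0.03, 2.17], "rotation": [0, 0, 0], "grip": 60},
  {"offset": [0, 0.03, 2.17], "rotation": [0, 0, 0], "grip": 60},
  {"offset": [0, 0.03, 2.17], "rotation": [0, 0, 0], "grip": 40},
  {"offset": [0, 0.03, 2.17], "rotation": [0, 0, 0], "grip": 24},
], grip_force=10)

```text
time: 3.8
position: [604.6, 13.0, 132.7]
tool_rot: [179.8, 0.0, 92.9]
wrist_force: [-1.0, -0.3, -0.3]
gripper_width: 47.6
```

Run:
```python
from h import *
from rig import read_camera,observe
c=read_camera("side");s=observe();print({k:np.round(v,2).tolist() for k,v in s.items()});print(plan((603.5,12.8,132),92.7,s))
cv2.imwrite("pics/s3.png",cv2.resize(c["pixels"][100:290,220:470],None,fx=3,fy=3,interpolation=cv2.INTER_CUBIC))
```

```text
{'time': 3.85, 'joint_pos': [8.27, 39.22, -19.64, 99.09, 17.7, 44.54, -17.06], 'joint_velocities': [-0.06, 0.05, 0.07, 0.13, 0.02, 0.04, -0.03], 'tau': [-0.02, -53.01, -4.02, -14.93, -0.04, -0.02, 0.0], 'position': [604.51, 13.02, 132.68], 'tool_rot': [179.8, 0.03, 92.89], 'wrist_force': [-0.2, -0.02, -0.09], 'moment': [-0.0, -0.1, 0.03], 'gripper_width': 43.49}
(array([-0.005, -0.034,  0.023]), array([0.034, 0.004, 0.031]))
```

View pics/s3.png

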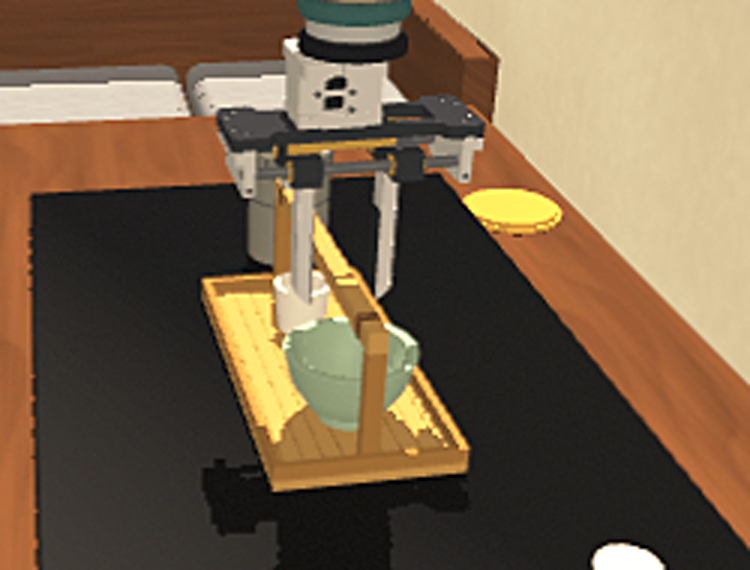

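The fingers straddle the bar, at about (300,290) and (383,290), clear of the bowl. Now closing gently.

Emit:
step_arm([
  {"offset": [0, 0, 0], "rotation": [0, 0, 0], "grip": 30},
  {"offset": [0, 0, 0], "rotation": [0, 0, 0], "grip": 22},
  {"offset": [0, 0, 0], "rotation": [0, 0, 0], "grip": 18},
  {"offset": [0, 0, 0], "rotation": [0, 0, 0], "grip": 14},
  {"offset": [0, 0, 0], "rotation": [0, 0, 0], "grip": 10},
  {"offset": [0, 0, 0], "rotation": [0, 0, 0], "grip": 8},
  {"offset": [0, 0, 0], "rotation": [0, 0, 0], "grip": 8},
  {"offset": [0, 0, 0], "rotation": [0, 0, 0], "grip": 8},
], grip_force=10)

```text
time: 4.65
position: [601.9, 12.8, 132.5]
tool_rot: [-179.9, 0.1, 92.9]
wrist_force: [-5.6, 0.6, 4.9]
gripper_width: 14.0
```

Run:
```python
from h import *
from rig import observe
s=observe();print({k:np.round(v,2).tolist() for k,v in s.items()})
```

```text
{'time': 4.65, 'joint_pos': [8.27, 39.19, -19.65, 99.22, 17.64, 44.75, -17.07], 'joint_velocities': [0.05, 0.15, 0.01, 0.1, -0.02, -0.12, 0.05], 'tau': [-0.09, -51.45, -3.84, -17.28, 0.44, -1.93, 0.05], 'position': [601.86, 12.79, 132.45], 'tool_rot': [-179.9, 0.06, 92.88], 'wrist_force': [-5.59, 0.58, 4.94], 'moment': [-0.09, 1.23, -0.07], 'gripper_width': 13.98}
```

Emit:
step_arm([
  {"offset": [0, 0, 0], "rotation": [0, 0, 0], "grip": 8},
  {"offset": [0, 0, -0.04], "rotation": [0, 0, 0], "grip": 8},
  {"offset": [0, 0, -0.08], "rotation": [0, 0, 0], "grip": 8},
  {"offset": [0, 0, -0.12], "rotation": [0, 0, 0], "grip": 8},
  {"offset": [0, 0, -0.17], "rotation": [0, 0, 0], "grip": 8},
  {"offset": [0, 0, -0.22], "rotation": [0, 0, 0], "grip": 8},
  {"offset": [0, 0, -0.27], "rotation": [0, 0, 0], "grip": 8},
  {"offset": [0, 0, -0.3], "rotation": [0, 0, 0], "grip": 8},
  {"offset": [0, 0, -0.3], "rotation": [0, 0, 0], "grip": 8},
], grip_force=10)

```text
time: 5.55
position: [602.0, 12.8, 141.7]
tool_rot: [-179.9, 0.1, 92.9]
wrist_force: [0.4, 0.4, -7.9]
gripper_width: 14.0
```

Run:
```python
from h import *
from rig import read_camera,observe
s=observe();print({k:np.round(v,2).tolist() for k,v in s.items()})
for n in("side","wrist"):
    c=read_camera(n);cv2.imwrite(f"pics/{n}4.png",cv2.resize(c["pixels"][100:290,220:470],None,fx=3,fy=3,interpolation=cv2.INTER_CUBIC) if n=="side" else c["pixels"])
s=observe();print(np.round(s["wrist_force"],2),np.round(s["moment"],2))
```

```text
{'time': 5.55, 'joint_pos': [8.45, 38.51, -19.93, 98.81, 17.3, 45.8, -16.77], 'joint_velocities': [-0.05, 0.18, 0.06, 0.12, 0.01, -0.19, -0.0], 'tau': [0.01, -57.51, -4.58, -17.26, -0.04, 0.03, 0.0], 'position': [602.01, 12.82, 141.66], 'tool_rot': [-179.92, 0.06, 92.88], 'wrist_force': [0.44, 0.43, -7.93], 'moment': [-0.04, -0.14, 0.03], 'gripper_width': 13.95}
[-0.85  0.66 -8.19] [-0.05 -0.06 -0.01]
```

View pics/side4.png

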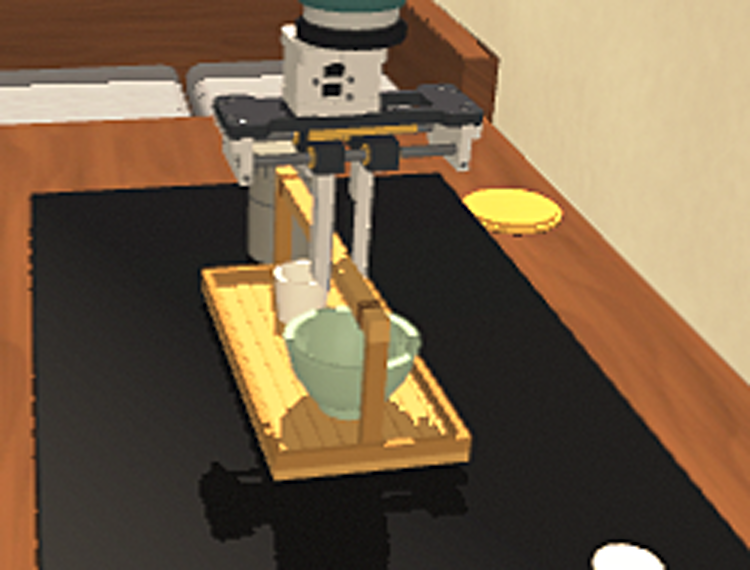

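View pics/wrist4.png

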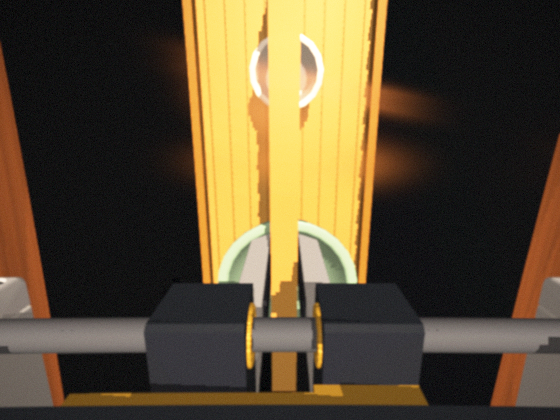

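The whole weight (~8 N) is carried, the moment is about zero, and it looks level. Now raising it smoothly.

Emit:
step_arm([
  {"offset": [0, 0, -0.04], "rotation": [0, 0, 0], "grip": 8},
  {"offset": [0, 0, -0.12], "rotation": [0, 0, 0], "grip": 8},
  {"offset": [0, 0, -0.24], "rotation": [0, 0, 0], "grip": 8},
  {"offset": [0, 0, -0.4], "rotation": [0, 0, 0], "grip": 8},
  {"offset": [0, 0, -0.58], "rotation": [0, 0, 0], "grip": 8},
  {"offset": [0, 0, -0.76], "rotation": [0, 0, 0], "grip": 8},
  {"offset": [0, 0, -0.92], "rotation": [0, 0, 0], "grip": 8},
  {"offset": [0, 0, -1.04], "rotation": [0, 0, 0], "grip": 8},
  {"offset": [0, 0, -1.12], "rotation": [0, 0, 0], "grip": 8},
  {"offset": [0, 0, -1.16], "rotation": [0, 0, 0], "grip": 8},
], grip_force=10)

```text
time: 6.65
position: [602.0, 12.8, 176.6]
tool_rot: [-179.9, 0.1, 92.9]
wrist_force: [-0.2, 0.5, -7.1]
gripper_width: 14.3
```

Run:
```python
from h import *
from rig import read_camera,observe
s=observe();print({k:np.round(v,2).tolist() for k,v in s.items()})
c=read_camera("side");cv2.imwrite("pics/side5.png",cv2.resize(c["pixels"][100:290,220:470],None,fx=3,fy=3,interpolation=cv2.INTER_CUBIC))
```

```text
{'time': 6.65, 'joint_pos': [9.09, 36.07, -20.89, 97.04, 16.0, 49.94, -15.65], 'joint_velocities': [0.18, -0.56, -0.14, -0.28, -0.38, 1.3, 0.23], 'tau': [-0.01, -56.53, -4.6, -18.59, -0.03, 0.0, -0.0], 'position': [602.01, 12.82, 176.57], 'tool_rot': [-179.92, 0.07, 92.88], 'wrist_force': [-0.22, 0.46, -7.13], 'moment': [-0.0, -0.08, 0.01], 'gripper_width': 14.34}
```

View pics/side5.png

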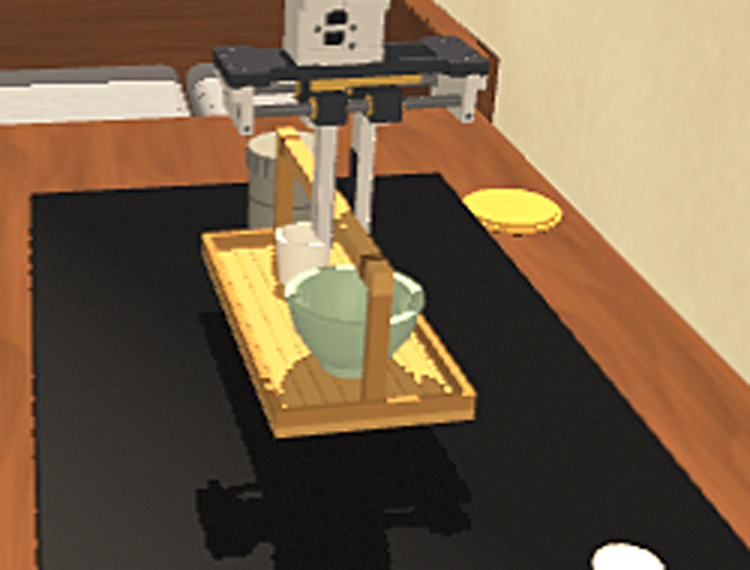

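It is level and the bowl and cup stand. Continuing up.

Emit:
step_arm([
  {"offset": [0, 0, -0.04], "rotation": [0, 0, 0], "grip": 8},
  {"offset": [0, 0, -0.12], "rotation": [0, 0, 0], "grip": 8},
  {"offset": [0, 0, -0.24], "rotation": [0, 0, 0], "grip": 8},
  {"offset": [0, 0, -0.4], "rotation": [0, 0, 0], "grip": 8},
  {"offset": [0, 0, -0.58], "rotation": [0, 0, 0], "grip": 8},
  {"offset": [0, 0, -0.76], "rotation": [0, 0, 0], "grip": 8},
  {"offset": [0, 0, -0.92], "rotation": [0, 0, 0], "grip": 8},
  {"offset": [0, 0, -1.04], "rotation": [0, 0, 0], "grip": 8},
  {"offset": [0, 0, -1.12], "rotation": [0, 0, 0], "grip": 8},
  {"offset": [0, 0, -1.16], "rotation": [0, 0, 0], "grip": 8},
], grip_force=10)

```text
time: 7.7
position: [602.1, 12.9, 211.6]
tool_rot: [-179.9, 0.1, 92.9]
wrist_force: [-0.2, 0.4, -7.3]
gripper_width: 13.7
```

Emit:
step_arm([
  {"offset": [0, 0, -0.04], "rotation": [0, 0, 0], "grip": 8},
  {"offset": [0, 0, -0.12], "rotation": [0, 0, 0], "grip": 8},
  {"offset": [0, 0, -0.24], "rotation": [0, 0, 0], "grip": 8},
  {"offset": [0, 0, -0.4], "rotation": [0, 0, 0], "grip": 8},
  {"offset": [0, 0, -0.58], "rotation": [0, 0, 0], "grip": 8},
  {"offset": [0, 0, -0.76], "rotation": [0, 0, 0], "grip": 8},
  {"offset": [0, 0, -0.92], "rotation": [0, 0, 0], "grip": 8},
  {"offset": [0, 0, -1.06], "rotation": [0, 0, 0], "grip": 8},
  {"offset": [0, 0, -1.16], "rotation": [0, 0, 0], "grip": 8},
  {"offset": [0, 0, -1.2], "rotation": [0, 0, 0], "grip": 8},
], grip_force=10)

```text
time: 8.7
position: [602.3, 12.9, 248.0]
tool_rot: [-180.0, 0.1, 92.9]
wrist_force: [-1.0, -0.5, -8.1]
gripper_width: 13.9
```

Run:
```python
from h import *
from rig import read_camera,observe
import pickle
s=observe();print({k:np.round(v,2).tolist() for k,v in s.items()})
d={n:read_camera(n) for n in("side","top","wrist")};pickle.dump(d,open("d6.pkl","wb"))
cv2.imwrite("pics/side6.png",cv2.resize(d["side"]["pixels"][60:260,260:420],None,fx=3,fy=3,interpolation=cv2.INTER_CUBIC))
cv2.imwrite("pics/top6.png",cv2.resize(d["top"]["pixels"][110:230,190:350],None,fx=5,fy=5,interpolation=cv2.INTER_CUBIC))
```

```text
{'time': 8.7, 'joint_pos': [10.06, 31.66, -22.35, 92.43, 13.59, 58.66, -13.53], 'joint_velocities': [0.15, -0.35, -0.12, -0.51, -0.3, 1.29, 0.39], 'tau': [0.01, -54.51, -4.44, -20.97, -0.03, 0.02, 0.0], 'position': [602.27, 12.92, 248.04], 'tool_rot': [-179.96, 0.07, 92.88], 'wrist_force': [-1.02, -0.48, -8.09], 'moment': [-0.02, -0.05, -0.03], 'gripper_width': 13.95}
```

View pics/side6.png

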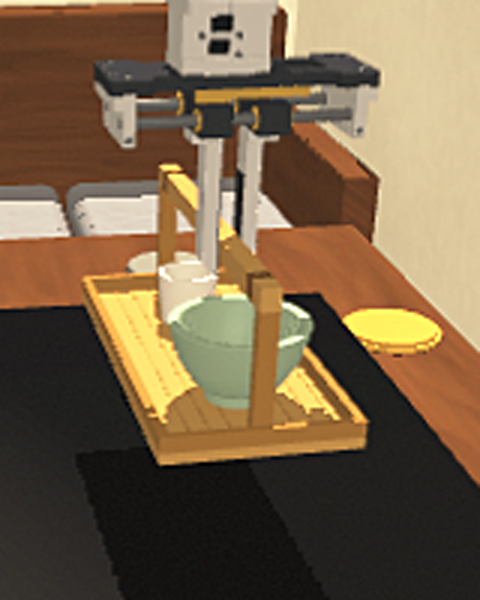

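View pics/top6.png

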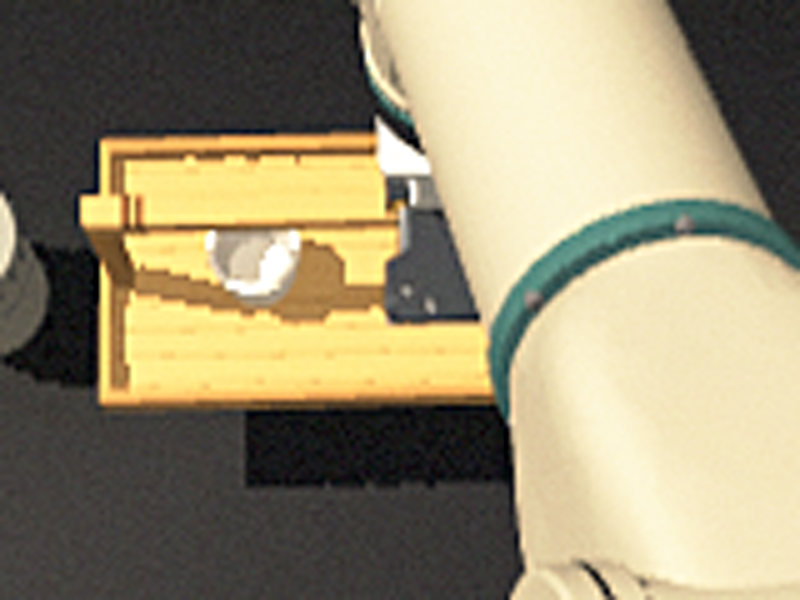

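Run:
```python
from h import *
import pickle
d=pickle.load(open("d6.pkl","rb"));c=d["side"]
S=lambda x,y:((x+.5)/3-.5+260,(y+.5)/3-.5+60)
S0=lambda x,y:((x+.5)/4.4-.5+270,(y+.5)/4.4-.5+140)
def ony(uv,y):
    o,r=ray(c,uv);return (o+r*(y-o[1])/r[1]).round(1)
print("near before/after",ony(S0(181,518),-106),ony(S(157,441),-106))
print("nearR b/a",ony(S0(467,485),-99),ony(S(367,424),-99))
print("far b/a",ony(S0(76,234),196),ony(S(83,278),196))
print("bar +y b/a",ony(S0(210,87),194),ony(S(180,168),194)," -y",ony(S0(348,300),-96),ony(S(281,283),-96))
T=lambda x,y:((x+.5)/5-.5+190,(y+.5)/5-.5+110)
print(tri((d["top"],T(101,403)),(c,S(83,278))),tri((d["top"],T(79,197)),(c,S(180,168))))
```

```text
near before/after [ 537.1 -106.    46. ] [ 536.7 -106.   163.9]
nearR b/a [676.8 -99.   48.4] [677.8 -99.  163.7]
far b/a [523.4 196.   48.5] [524.9 196.  163.4]
bar +y b/a [603.1 194.  141.1] [605.3 194.  256.3]  -y [612.2 -96.  151.2] [613.3 -96.  263.8]
(array([523.67876488, 194.40934577, 163.81382382]), np.float64(1.054416558968657)) (array([603.69049974, 195.17597975, 255.41015754]), np.float64(1.9296084171714702))
```

The rim corners are at 163.9, 163.7 and 163.4 mm, so the tray is level and about 115 mm above the granite. Now holding still.

Emit:
step_arm([
  {"offset": [0, 0, 0], "rotation": [0, 0, 0], "grip": 8},
  {"offset": [0, 0, 0], "rotation": [0, 0, 0], "grip": 8},
  {"offset": [0, 0, 0], "rotation": [0, 0, 0], "grip": 8},
  {"offset": [0, 0, 0], "rotation": [0, 0, 0], "grip": 8},
  {"offset": [0, 0, 0], "rotation": [0, 0, 0], "grip": 8},
  {"offset": [0, 0, 0], "rotation": [0, 0, 0], "grip": 8},
  {"offset": [0, 0, 0], "rotation": [0, 0, 0], "grip": 8},
  {"offset": [0, 0, 0], "rotation": [0, 0, 0], "grip": 8},
  {"offset": [0, 0, 0], "rotation": [0, 0, 0], "grip": 8},
  {"offset": [0, 0, 0], "rotation": [0, 0, 0], "grip": 8},
])

```text
time: 9.85
position: [602.0, 12.9, 247.5]
tool_rot: [-179.9, 0.1, 92.9]
wrist_force: [0.7, 0.9, -7.2]
gripper_width: 13.7
```

Emit:
step_arm([
  {"offset": [0, 0, 0], "rotation": [0, 0, 0], "grip": 8},
  {"offset": [0, 0, 0], "rotation": [0, 0, 0], "grip": 8},
  {"offset": [0, 0, 0], "rotation": [0, 0, 0], "grip": 8},
  {"offset": [0, 0, 0], "rotation": [0, 0, 0], "grip": 8},
  {"offset": [0, 0, 0], "rotation": [0, 0, 0], "grip": 8},
  {"offset": [0, 0, 0], "rotation": [0, 0, 0], "grip": 8},
  {"offset": [0, 0, 0], "rotation": [0, 0, 0], "grip": 8},
  {"offset": [0, 0, 0], "rotation": [0, 0, 0], "grip": 8},
  {"offset": [0, 0, 0], "rotation": [0, 0, 0], "grip": 8},
  {"offset": [0, 0, 0], "rotation": [0, 0, 0], "grip": 8},
])

```text
time: 10.85
position: [602.0, 12.9, 247.6]
tool_rot: [-179.9, 0.1, 92.9]
wrist_force: [-0.1, -0.4, -8.3]
gripper_width: 13.9
```

Emit:
step_arm([
  {"offset": [0, 0, 0], "rotation": [0, 0, 0], "grip": 8},
  {"offset": [0, 0, 0], "rotation": [0, 0, 0], "grip": 8},
  {"offset": [0, 0, 0], "rotation": [0, 0, 0], "grip": 8},
  {"offset": [0, 0, 0], "rotation": [0, 0, 0], "grip": 8},
  {"offset": [0, 0, 0], "rotation": [0, 0, 0], "grip": 8},
  {"offset": [0, 0, 0], "rotation": [0, 0, 0], "grip": 8},
  {"offset": [0, 0, 0], "rotation": [0, 0, 0], "grip": 8},
  {"offset": [0, 0, 0], "rotation": [0, 0, 0], "grip": 8},
  {"offset": [0, 0, 0], "rotation": [0, 0, 0], "grip": 8},
  {"offset": [0, 0, 0], "rotation": [0, 0, 0], "grip": 8},
])

```text
time: 11.85
position: [602.0, 12.8, 247.6]
tool_rot: [-179.9, 0.1, 92.9]
wrist_force: [0.0, 0.2, -8.4]
gripper_width: 14.0
```

Emit:
step_arm([
  {"offset": [0, 0, 0], "rotation": [0, 0, 0], "grip": 8},
  {"offset": [0, 0, 0], "rotation": [0, 0, 0], "grip": 8},
  {"offset": [0, 0, 0], "rotation": [0, 0, 0], "grip": 8},
  {"offset": [0, 0, 0], "rotation": [0, 0, 0], "grip": 8},
  {"offset": [0, 0, 0], "rotation": [0, 0, 0], "grip": 8},
  {"offset": [0, 0, 0], "rotation": [0, 0, 0], "grip": 8},
  {"offset": [0, 0, 0], "rotation": [0, 0, 0], "grip": 8},
  {"offset": [0, 0, 0], "rotation": [0, 0, 0], "grip": 8},
  {"offset": [0, 0, 0], "rotation": [0, 0, 0], "grip": 8},
  {"offset": [0, 0, 0], "rotation": [0, 0, 0], "grip": 8},
])

```text
time: 12.85
position: [602.0, 12.9, 247.6]
tool_rot: [-179.9, 0.1, 92.9]
wrist_force: [0.4, -0.1, -7.8]
gripper_width: 13.6
```

Run:
```python
from rig import read_camera,observe
import cv2
c=read_camera("side");cv2.imwrite("pics/side7.png",c["pixels"]);s=observe();print(s["time"],s["position"],s["tool_rot"],s["moment"])
```

```text
12.9 [602.04239672  12.87839444 247.55467101] [-1.79917904e+02  6.69413764e-02  9.28755996e+01] [-0.06564199 -0.08234587  0.01912494]
```

View pics/side7.png

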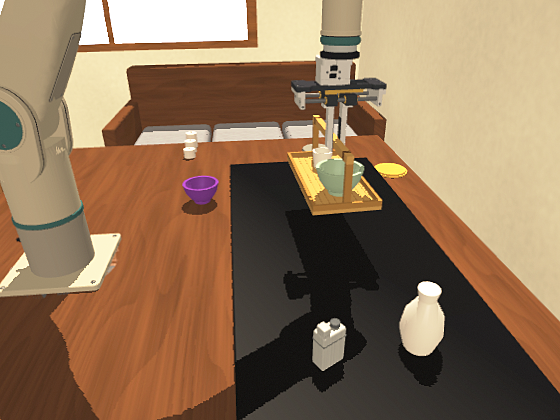

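The tray is level at about (335,180) with the bowl and cup standing. The lighter (328,343) and vase (421,320) are where they were. Handing in.

```bash
python3 -c "
from rig import hand_in
print(hand_in())"
```

```text
the job is handed in; nothing more can be done
None
```

I gripped the tray's bar at 10 N at its estimated balance point, about 36 mm from the middle toward the bowl. I raised it and held it still for about 4 s before handing in, still holding it, at about 13 s on the clock.

- **Height and level:** three rim corners, measured in the side view, were at 163.9, 163.7 and 163.4 mm. That puts the underside about 115 mm above the granite, level to within the measuring error.
- **Grip and load:** the wrist carried about 8 N with almost no moment. The pose drifted less than 0.2 mm over the last 3 s of the hold.
- **Other things:** in the last picture the bowl and cup stand on the tray, and the lighter, the vase and the purple look-alike are where they were. The canister was mostly hidden behind the tray in that view. It was seen standing in the earlier views, and nothing came near it.
- **Disagreements:**
  - The tray's x position differed by about 3 mm between the top and wrist cameras.
  - The height of one bar end varied from 141 to 151 mm between camera pairs. Two wrist views gave 145.7 mm, close to the 145 mm expected.
  - The cup's rim height came out low, at 63–68 mm from two of the pairs against 80 mm expected. I used only its horizontal position.

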